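# Set a slate slab to the scribed line on the slab saw

## Task

Set up the next cut on the slab saw: push the dark slate slab back square against the fence and slide it along until its leading end meets the white scribed line on the deck. Keep it lying flat and off the blade, leave the offcut and the brush on the deck where they are, and let go with the slab at rest.

Things in the scene. Friction and masses are not known exactly. Their poses are not given: they have to be found in the camera images.
- saw: bench slab saw, fixed, switched off; place and yaw vary. Origin on the bench under its middle; x away from the robot (feed direction), y left, z up. Steel deck 400 (x) x 480 (y) mm, top at z = 140, on a blue tub. On the deck at the robot's side lies a cross-cut gauge with an aluminium fence (see fence_face); its head (10 mm high) and clamp knob (34 mm) are behind the fence.
- fence_face (a point): foot of the fence's working face, middle of its length, at deck height; saw (x, y) = (-130, -99). Fence fixed, 30 mm high, 18 mm thick, along the saw's y from y = -220 to +22; the face looks to +x, towards the slab. Axes as the saw's.
- slab: dark grey slate slab, loose, 90 (x) x 150 (y) x 12 (z) mm, 0.34 to 0.59 kg, too wide to grip; slides on the deck with friction. Origin: centre of its underside. It starts flat on the deck, axes within 0.1 rad of the saw's, 2 to 30 mm clear of the fence's face and 60 to 180 mm short of the line (on the saw's -y side).
- slab_end (a point): middle of the slab's leading end face (the +y end, 75 mm from its centre), at half thickness: this edge must meet the line
- slab_near_lead (a point): corner of the slab at the leading (+y) end on the fence side (-x), at half thickness
- slab_near_trail (a point): corner of the slab at the trailing (-y) end on the fence side (-x), at half thickness
- mark: white line 2 mm wide, 200 mm long, scribed across the deck along the saw's x, in the middle of a 44 mm wide band of dark blue layout dye; flush with the deck, nothing to feel. Origin: middle of the line, at deck height. Axes as the saw's; y is across the line. It lies left of the blade at saw y = +75 to +115 (varies).
- blade: the saw's diamond blade, fixed: upright disc, 150 mm across, rising 25 mm above the deck. Origin at the disc's centre, 50 mm below the deck top; disc in the plane saw y = +30, above the deck from x = +4 to +116. Its clear guard with orange top, 28 mm wide, spans x = +29 to +153 and is 43 mm high above the deck.
- offcut: small loose slate offcut 45 x 40 x 12 mm lying on the deck at its far right; origin at the centre of its underside. Leave alone.
- brush: small loose wooden hand brush, about 135 x 30 x 26 mm, lying on the deck at its far left; origin on its underside near the middle. Leave alone.
Mind the look-alikes: they are no part of the job. What is meant by the slab is not blue or purple, and is the smaller of those in its own colour.

How it is judged:
By the outcome, as a careful person would: the job done as asked, in the order asked, and still so for the second after the job is handed in, with the robot touching nothing.
It also fails if it takes over 54 s, if anything falls off the work surface, if the arm or the gripper's body presses on something with over 40 N, if the wrist force passes 120 N, or if a joint passes its speed limit or range.

## Robot

A 6-joint arm with a two-finger parallel gripper is mounted at the origin on the work surface. World frame = base frame: x ahead of the robot, y to its left, z up, the work surface at z = 0. Lengths are in m, angles in degrees, forces in N, time in s.
With the tool pointing down it reaches from about 0.325 to 0.775 m from the base axis. Payload 5.5 kg.
Tool frame: the origin (TCP) lies on the centre line of the jaws, within the pads' length; the fingertips stand 19 mm ahead of it and the grasp point (between the pads) is the TCP; z points along the fingers, y is the line along which they close (so a half turn about z gives the same grasp; the last joint's range is limited). The gripper opens to 88 mm and grips with 3 to 60 N. Pads are 20 mm wide; open, the fingers measure 115 mm over their backs; the gripper's body (75 mm by 178 mm) begins 61 mm behind the grasp point.
Start: joints at [-78.249, 5.22, 70.514, -0, 104.267, -3.249], TCP at [0.155, -0.58, 0.242] pointing down, gripper open.
Joint ranges: [-164.24, 164.24], [-49.07, 125.15], [9.68, 141.18], [-86.29, 266.29], [3.28, 154.24], [-151.56, 151.56]. Speed limits (degrees/s): [147.25, 147.25, 172.46, 180, 180, 180].

## Interface

Orientations are given as [roll, pitch, yaw] about the fixed x, y, z axes, in that order (R = Rz(yaw) Ry(pitch) Rx(roll)).
In Python, from station import manip gives the robot as it stands. The module is installed in compiled form; this text tells all that it offers.
- The arm moves only by the tool send_rows, never from a script. Its argument "deltas" is a list of rows, each a list of 2 entries, a list of its own where there are three numbers: the shift along the tool's x, y, z in units of 40 mm (1.0 is 40 mm), then the turn about the tool's z in units of 8 degrees (1.0 is 8 degrees). In form: [[[x, y, z], yaw], ...]. A call has 1 to 8 rows; each row shifts and turns the commanded pose from where the row before left it, along the tool's axes as they then stand; what a row does not reach is not made up. A row lasts 1/10 s, in which the tool goes at most 50 mm and 8.59 degrees, less where a joint would pass 70% of its speed; a pose out of reach is approached as far as the arm can. A call is refused whole if a number of a shift passes 1 or a number of a turn 1, either way. A call with a gripper value outside its range is refused whole. "fingers" is the finger opening in mm, from 0 to 87.8, set as the call begins (left out, the last holds). The fingers move at their own pace and stop on an object; "force" is the grip in N (left out, the last holds). Time passes only in rows, so rows that do not move let the fingers close. It gives the time, the measured TCP pose, the force, the opening and the grip force at its end, in the units of the state.
- manip.get_state(): the state, without advancing time (a new reading comes with each control period).
- manip.get_image(name): name is "scene" or "top"; returns the picture (384x512x3 uint8, red, green, blue); there is no depth.
- manip.camera_info(name): a dict with "mtx" (3x3 intrinsics, pixels), "R" (3x3) and "t" (3): a world point X has camera coordinates R X + t. Camera axes: x right, y down, z forward; pixel columns grow to the right and rows downward; lengths in m; the calibration is good to about 2 mm. A picture is of the moment at which its call begins. camera_info takes no time and is no camera call.
- manip.sign_off(): hands the job in; it is judged then, once.
Trained networks look in the newest picture that a camera, given by its name, has taken for a name from the list of things; names that differ only in an ending like _2 or _b are one class to them, and where a whole thing is asked for, a point or a joint stands for the part that bears it (a point fixed in the world has none). Each returns a list of dicts, best first, with "conf" (0 to 1); they miss things now and then, are a little off and sometimes report something else, mostly with a low value. They report only what shows in the picture. A call takes as long as a camera call. They do not tell look-alikes from the thing itself.
- manip.spot_in(target, camera): "extent" ([centre column, centre row, width, height] in pixels, round what is visible of it).
The state is a dict: "time_s": time; "joint_pos": joint angles; "joint_velocities": joint speeds; "joint_efforts": joint torques, N m; "eef_pos": TCP position; "tcp_rot": TCP orientation; "ft_force": force on the tool from outside, world axes, zero at the start; "moment": the same for the moment, N m; "width": finger opening in m; "grip_force": force on a finger pad.
Only numpy, scipy, OpenCV 4.12 (cv2) and the standard library are available. Lean on these libraries where they do the work, as an engineer would, in place of code of your own. Each camera call takes 0.05 s, during which the arm holds its last target. There are 200 camera calls.

## Working session

There is one attempt and no reset: what is moved stays moved. The work goes in short steps, Python scripts to look and compute and a tool call to move; the robot and the scene stay as the last step left them, time stands still between calls to the robot, and variables do not carry over. Pictures are saved under pics/ and viewed, at most 10 in all, crops included, and the job is handed in when it is done.

Besides the shell and the picture viewer there is one more tool, called after "Emit:" by a JSON object that holds its "method" and its "body", one argument or row to a line. send_rows: Moves the arm, as the interface text tells. Its arguments: {"type":"object","properties":{"deltas":{"type":"array","items":{"type":"array"}},"fingers":{"type":"number"},"force":{"type":"number"}},"required":["deltas"]}

```bash
mkdir -p pics; python3 - <<'E'
from station import manip
import cv2
for c in("scene","top"):
    cv2.imwrite(f"pics/{c}0.png",manip.get_image(c)[:,:,::-1])
    i=manip.camera_info(c);print(c,i["mtx"],i["R"],i["t"])
    for n in("slab","mark","blade","offcut","brush","saw"):
        print(n,[(d["conf"],d["extent"]) for d in manip.spot_in(n,c)][:4])
print(manip.get_state())
E
```

```text
scene [[384.60342621   0.         258.48989983]
 [  0.         384.60342621 189.68801842]
 [  0.           0.           1.        ]] [[ 0.20251984  0.97920268  0.01215848]
 [ 0.80066094 -0.15841933 -0.57779354]
 [-0.56385084  0.12674948 -0.81609239]] [-0.15684354 -0.36069501  1.51163982]
slab [(0.93, [237.6, 192.4, 57.0, 31.1]), (0.93, [346.0, 130.1, 59.4, 26.8]), (0.91, [126.7, 238.2, 79.2, 55.8]), (0.65, [280.5, 144.4, 45.0, 19.1])]
mark [(0.91, [292.1, 181.9, 25.1, 55.7])]
blade []
offcut [(0.61, [222.6, 253.4, 19.5, 20.1])]
brush [(0.71, [330.6, 251.6, 17.1, 53.1])]
saw [(0.67, [278.8, 221.7, 193.8, 152.9])]
top [[373.70747501   0.         253.44673804]
 [  0.         373.70747501 190.90255817]
 [  0.           0.           1.        ]] [[ 0.07241168 -0.99736964 -0.00321611]
 [-0.97272684 -0.06990937 -0.22116773]
 [ 0.22036114  0.01914352 -0.97523048]] [0.01521656 0.56179194 1.30781766]
slab [(0.9, [362.4, 199.5, 62.5, 53.6]), (0.89, [274.9, 189.9, 45.3, 39.1]), (0.69, [216.2, 258.7, 46.2, 34.4]), (0.67, [146.8, 264.6, 59.6, 45.1])]
mark [(0.85, [227.0, 187.8, 19.4, 59.2])]
blade []
offcut [(0.32, [222.6, 119.5, 17.9, 36.1])]
brush [(0.64, [223.9, 120.1, 17.1, 31.4])]
saw [(0.7, [255.1, 169.8, 156.1, 132.4])]
{'time_s': 0.7, 'joint_pos': array([-7.82494224e+01,  5.21667489e+00,  7.05122662e+01, -9.81182751e-05,
        1.04266706e+02, -3.25140460e+00]), 'joint_velocities': array([ 0.02467328,  0.03157748,  0.10043259,  0.04847472,  0.06827545,
       -0.11516993]), 'joint_efforts': array([ 2.66441755e-03, -4.46051037e+01, -4.06405056e+01,  7.01032137e-02,
        1.94370345e-02, -2.82009262e-05]), 'eef_pos': array([ 0.15528535, -0.57957628,  0.24167855]), 'tcp_rot': array([1.79995660e+02, 3.41819546e-04, 1.50019580e+01]), 'ft_force': array([-0.14411825,  1.51035121,  0.41902602]), 'moment': array([0.02796678, 0.01335951, 0.03717561]), 'grip_force': 0.0, 'width': 0.08765049409841133}
```

View pics/top0.png

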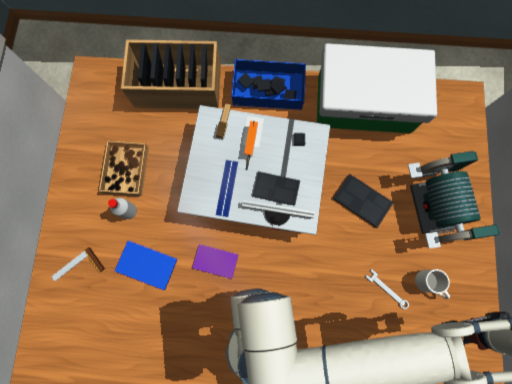

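View pics/scene0.png

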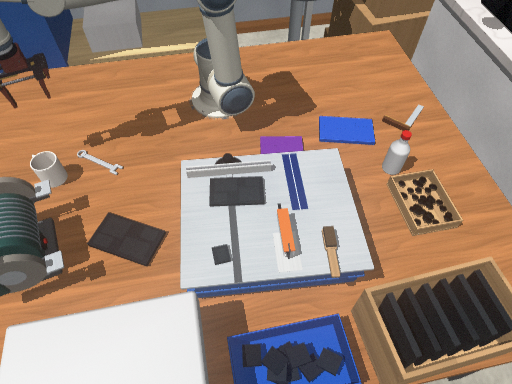

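The dark candidates in the top view are (275,189) on the deck and (362,200) on the bench. The blue (146,265) and purple (215,261) ones are ruled out. The one on the deck is the smaller of the dark pair and lies by the fence, so it fits. I'll confirm that in an enlarged crop.

```bash
python3 - <<'E'
import cv2,numpy as np
a=cv2.imread("pics/top0.png")[100:240,170:400]; cv2.imwrite("pics/tc.png",cv2.resize(a,None,fx=3.4,fy=3.4,interpolation=cv2.INTER_CUBIC))
a=cv2.imread("pics/scene0.png")[145:275,175:365]; cv2.imwrite("pics/sc.png",cv2.resize(a,None,fx=4,fy=4,interpolation=cv2.INTER_CUBIC))
E
```

```text
(no output)
```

View pics/tc.png

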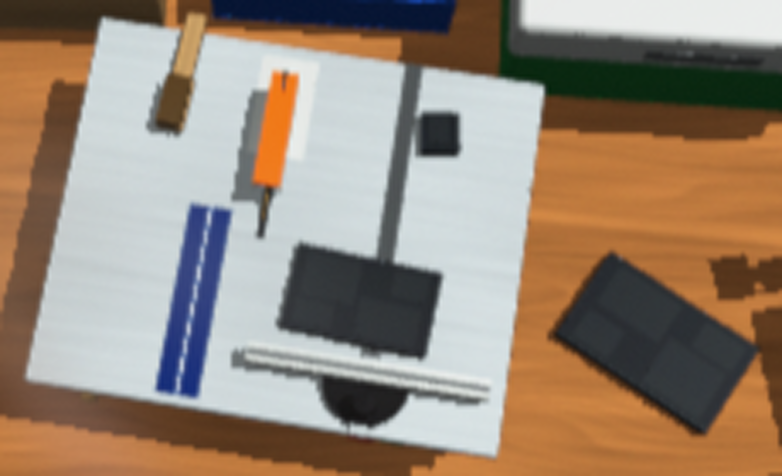

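View pics/sc.png

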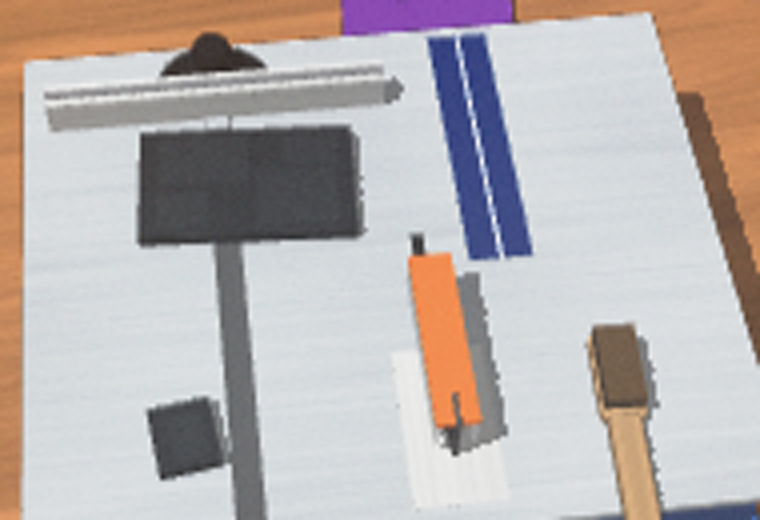

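The crop confirms it: the slab on the deck, crop px (300,243) (441,272) (424,358) (278,325), is the smaller dark one. The mark is at crop (195,300), with the fence below the slab.

```bash
cat > h.py <<'E'
import cv2,numpy as np
from scipy.optimize import minimize
from station import manip
I={c:manip.camera_info(c) for c in("scene","top")}
def back(c,uv,z):
    i=I[c];C=-i["R"].T@i["t"];d=np.c_[np.atleast_2d(uv),np.ones(len(np.atleast_2d(uv)))]@np.linalg.inv(i["mtx"]).T@i["R"]
    return (C+d*((z-C[2])/d[:,2])[:,None])[:,:2]
def proj(c,X):
    i=I[c];p=(X@i["R"].T+i["t"])@i["mtx"].T;return p[:,:2]/p[:,2:]
def rot(a):return np.array([[np.cos(a),-np.sin(a)],[np.sin(a),np.cos(a)]])
def mark(c,im):
    h=cv2.cvtColor(im,cv2.COLOR_BGR2HSV);x,y,w,hh=(215,155,30,65) if c=="top" else (275,150,36,62)
    m=np.zeros(h.shape[:2],np.uint8);m[y:y+hh,x:x+w]=cv2.inRange(h,(105,120,60),(130,255,255))[y:y+hh,x:x+w]
    v,u=np.nonzero(m);P=back(c,np.c_[u,v].astype(float),.14);q=P.mean(0);d=np.linalg.svd(P-q,full_matrices=False)[2][0];d*=np.sign(d[0])
    r=cv2.minAreaRect(P.astype(np.float32)*1000)
    return q,np.degrees(np.arctan2(d[1],d[0])),r
def slabfit(c,im,p0):
    x,y,w,hh=(230,150,90,65) if c=="top" else (200,165,85,50)
    K=8
    def sil(p):
        g=np.array([[a*.045,b*.075,z] for a in(-1,1) for b in(-1,1) for z in(.14,.152)]);g[:,:2]=g[:,:2]@rot(p[2]).T+p[:2]
        return cv2.convexHull(proj(c,g).astype(np.float32))
    g=cv2.cvtColor(im,cv2.COLOR_BGR2GRAY).astype(np.float32)
    bx=np.int32(np.r_[sil(p0)[:,0].min(0)-5,sil(p0)[:,0].max(0)+6]);g=g[bx[1]:bx[3],bx[0]:bx[2]]
    def cost(p):
        q=(sil(p)[:,0]-bx[:2]+.5)*K-.5
        m=np.zeros((g.shape[0]*K,g.shape[1]*K),np.float32);cv2.fillPoly(m,[np.int32(np.round(q*16))],1.,shift=4)
        m=cv2.resize(m,g.shape[::-1],interpolation=cv2.INTER_AREA)
        e=np.abs(np.clip(g,50,200)-(200-150*m));return e.mean()
    s=np.array(p0)+np.array([[0,0,0],[.008,0,0],[0,.008,0],[0,0,.06]])
    r=minimize(cost,p0,method="Nelder-Mead",options=dict(initial_simplex=s,xatol=1e-5,fatol=1e-4))
    return r.x,r.fun
E
python3 - <<'E'
from h import *
im={c:cv2.imread(f"pics/{c}0.png") for c in("scene","top")}
for c in im:
    q,a,r=mark(c,im[c]);print(c,"mark",q,a,r)
f=lambda a,s,o:(np.array(a)+.5)/s-.5+np.array(o)
D=back("top",f([(103,17),(545,86),(497,457),(27,380)],3.4,(170,100)),.14);print("deck",D,D.mean(0))
E_=D[[0,1,1,2]]-D[[3,2,0,3]];print(np.linalg.norm(E_,axis=1),np.degrees(np.arctan2(E_[:,1],E_[:,0])))
N=back("scene",f([(24,62),(650,13)],4,(175,145)),.14);print("near scene",N)
print("fence top ends: top",back("top",f([(245,347),(490,381)],3.4,(170,100)),.17))
print("fence foot scene",back("scene",f([(50,131),(390,101)],4,(175,145)),.14))
c0=back("top",f([(360,298)],3.4,(170,100)),.148)[0]
for c in im:
    x,e=slabfit(c,im[c],[*c0,np.radians(-5)]);print("slab",c,x[:2],np.degrees(x[2]),e)
E
```

```text
scene mark [0.55063107 0.14928378] -5.184728098556573 ((546.2929077148438, 149.71820068359375), (41.94165802001953, 195.3929443359375), 84.83253479003906)
top mark [0.54182695 0.14839222] -5.429164129191018 ((546.1142578125, 147.75625610351562), (39.95058059692383, 194.6886749267578), 84.43987274169922)
deck [[ 0.84973595  0.27226763]
 [ 0.80427375 -0.20276237]
 [ 0.40829094 -0.16609552]
 [ 0.45158775  0.30742778]] [0.6284721  0.05270938]
[0.39969767 0.39767681 0.4772005  0.4754986 ] [ -5.04665221  -5.29033683 -95.46677621 -95.22433754]
near scene [[ 0.40923245 -0.1631352 ]
 [ 0.45272173  0.31152316]]
fence top ends: top [[ 0.49517925  0.09012542]
 [ 0.47858647 -0.15195533]]
fence foot scene [[ 0.47740459 -0.15047596]
 [ 0.4979548   0.09631822]]
slab scene [ 0.55538935 -0.01934369] -8.578673560747959 19.72046661376953
slab top [ 0.5556079  -0.02107985] -8.906503650798818 8.303199768066406
```

Emit:
{"method": "send_rows", "body": {
  "deltas": [
    [[0,0,-0.5],1],
    [[0,0,-0.5],1],
    [[0,0,0],0.54],
    [[0.53,-0.74,0],0],
    [[0.53,-0.74,0],0],
    [[0.53,-0.74,0],0],
    [[0.53,-0.74,0],0],
    [[0.53,-0.74,0],0]
  ],
  "fingers": 87
}}

```text
time_s: 1.5
eef_pos: [0.2753, -0.4409, 0.2818]
tcp_rot: [180.0, -0.0, -5.3]
ft_force: [0.3, 0.4, -1.1]
width: 0.087
grip_force: 0.0
```

Emit:
{"method": "send_rows", "body": {
  "deltas": [
    [[0.53,-0.74,0],0],
    [[0.53,-0.74,0],0],
    [[0.53,-0.74,0],0],
    [[0.53,-0.74,0],0],
    [[0.53,-0.74,0],0],
    [[0.53,-0.74,0],0],
    [[0.53,-0.74,0],0],
    [[0.53,-0.74,0],0]
  ]
}}

```text
time_s: 2.3
eef_pos: [0.4662, -0.2207, 0.2819]
tcp_rot: [180.0, -0.0, -5.3]
ft_force: [-0.0, -0.0, 0.4]
width: 0.0869
grip_force: 0.0
```

Emit:
{"method": "send_rows", "body": {
  "deltas": [
    [[0.53,-0.74,0],0],
    [[0.53,-0.74,0],0],
    [[0.53,-0.74,0],0],
    [[0.53,-0.74,0],0],
    [[0.53,-0.74,0],0],
    [[0.53,-0.74,0],0],
    [[0.53,-0.74,0],0],
    [[0,0,0],0]
  ]
}}

```text
time_s: 3.1
eef_pos: [0.634, -0.0259, 0.2798]
tcp_rot: [-179.9, 0.1, -5.1]
ft_force: [-0.4, -0.2, -0.4]
width: 0.0869
grip_force: 0.0
```

Emit:
{"method": "send_rows", "body": {
  "deltas": [
    [[0,0,0.6],0],
    [[0,0,0.6],0],
    [[0,0,0.6],0],
    [[0,0,0.6],0],
    [[0,0,0.3],0],
    [[0,0,0.2],0],
    [[0,0,0.1],0],
    [[0,0,0],0]
  ]
}}

```text
time_s: 3.9
eef_pos: [0.6325, -0.0296, 0.1621]
tcp_rot: [180.0, -0.0, -5.3]
ft_force: [-0.2, 0.7, -0.5]
width: 0.0871
grip_force: 0.0
```

```bash
python3 - <<'E'
from h import *
s=manip.get_state();print(s["eef_pos"],s["tcp_rot"],s["ft_force"])
a=manip.get_image("scene")[145:275,175:365,::-1]
cv2.imwrite("pics/s1.png",cv2.resize(a,None,fx=4,fy=4,interpolation=cv2.INTER_CUBIC))
E
```

```text
[ 0.63246675 -0.0295853   0.16213218] [ 1.79998781e+02 -3.57550157e-02 -5.32719844e+00] [-0.2491157   0.72558581 -0.52147906]
```

View pics/s1.png

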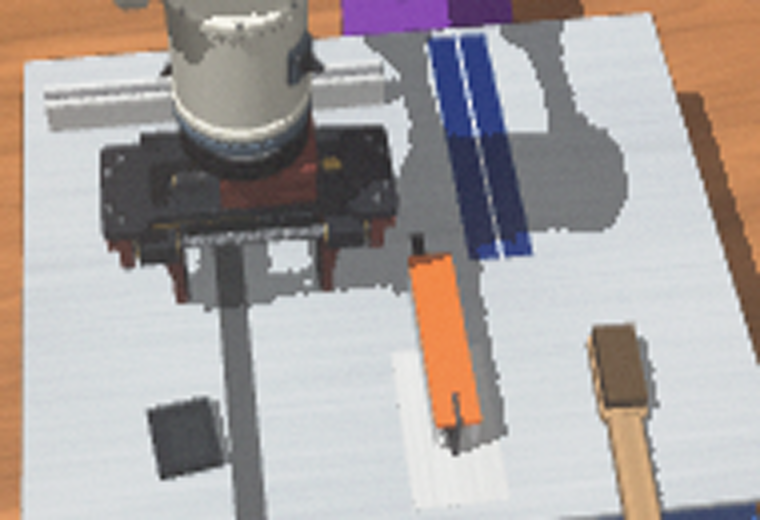

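The fingers are down on the slab's far side, at crop (180,290) and (325,282), clear of the blade guard at (445,340). I'll push towards the fence now.

Emit:
{"method": "send_rows", "body": {
  "deltas": [
    [[-0.1,0,0],0],
    [[-0.1,0,0],0],
    [[-0.1,0,0],0],
    [[-0.1,0,0],0],
    [[-0.1,0,0],0],
    [[-0.1,0,0],0],
    [[-0.1,0,0],0],
    [[-0.1,0,0],0]
  ]
}}

```text
time_s: 4.75
eef_pos: [0.6004, -0.0265, 0.1618]
tcp_rot: [180.0, -0.0, -5.3]
ft_force: [1.7, -0.7, 0.3]
width: 0.0873
grip_force: 0.9
```

Emit:
{"method": "send_rows", "body": {
  "deltas": [
    [[-0.05,0,0],0],
    [[-0.05,0,0],0],
    [[-0.025,0,0],0],
    [[-0.025,0,0],0]
  ]
}}

```text
time_s: 5.15
eef_pos: [0.5946, -0.026, 0.1618]
tcp_rot: [180.0, -0.0, -5.3]
ft_force: [2.5, -0.4, 1.3]
width: 0.0868
grip_force: 1.1
```

Emit:
{"method": "send_rows", "body": {
  "deltas": [
    [[-0.025,0,0],0],
    [[-0.025,0,0],0],
    [[-0.025,0,0],0]
  ]
}}

```text
time_s: 5.45
eef_pos: [0.5916, -0.0256, 0.1618]
tcp_rot: [-180.0, -0.0, -5.3]
ft_force: [3.2, 0.3, 1.7]
width: 0.0869
grip_force: 1.3
```

Emit:
{"method": "send_rows", "body": {
  "deltas": [
    [[-0.02,0,0],0],
    [[-0.02,0,0],0]
  ]
}}

```text
time_s: 5.65
eef_pos: [0.59, -0.0255, 0.1618]
tcp_rot: [-180.0, -0.0, -5.3]
ft_force: [3.1, -0.7, 1.5]
width: 0.0866
grip_force: 1.4
```

Emit:
{"method": "send_rows", "body": {
  "deltas": [
    [[-0.02,0,0],0],
    [[-0.02,0,0],0]
  ]
}}

```text
time_s: 5.85
eef_pos: [0.5897, -0.0253, 0.1619]
tcp_rot: [-180.0, -0.2, -5.3]
ft_force: [10.6, 0.1, -0.6]
width: 0.087
grip_force: 5.3
```

Emit:
{"method": "send_rows", "body": {
  "deltas": [
    [[-0.02,0,0],0],
    [[0,0,0],0]
  ]
}}

```text
time_s: 6.05
eef_pos: [0.5897, -0.0253, 0.162]
tcp_rot: [-180.0, -0.3, -5.3]
ft_force: [12.0, -1.2, -1.9]
width: 0.0872
grip_force: 6.0
```

Emit:
{"method": "send_rows", "body": {
  "deltas": [
    [[0.15,0,0],0],
    [[0.35,0,0],0],
    [[0,0,-0.6],0],
    [[0,0,-0.6],0],
    [[-0.46,0.61,0],0],
    [[-0.46,0.61,0],0],
    [[-0.46,0.61,0],0],
    [[-0.46,0.61,0],0]
  ]
}}

```text
time_s: 6.85
eef_pos: [0.5236, -0.1179, 0.2088]
tcp_rot: [-180.0, 0.2, -5.3]
ft_force: [-0.1, 0.1, 0.3]
width: 0.0868
grip_force: 0.0
```

Emit:
{"method": "send_rows", "body": {
  "deltas": [
    [[0,0,0],-1],
    [[0,0,0],-1],
    [[0,0,0],-1],
    [[0,0,0],-1],
    [[0,0,0],-1],
    [[0,0,0],-1],
    [[0,0,0],-1],
    [[0,0,0],-1]
  ],
  "fingers": 40
}}

```text
time_s: 7.65
eef_pos: [0.5244, -0.1173, 0.2088]
tcp_rot: [-179.8, 0.0, 59.0]
ft_force: [-0.5, 0.1, -0.2]
width: 0.0405
grip_force: 0.0
```

Emit:
{"method": "send_rows", "body": {
  "deltas": [
    [[0,0,0],-1],
    [[0,0,0],-1],
    [[0,0,0],-1],
    [[0,0,0],-0.25],
    [[0,0,0],0]
  ]
}}

```text
time_s: 8.15
eef_pos: [0.5245, -0.1173, 0.2089]
tcp_rot: [-179.8, -0.0, 84.7]
ft_force: [-0.2, -0.2, 0.1]
width: 0.04
grip_force: 0.0
```

```bash
python3 - <<'E'
from h import *
s=manip.get_state();print(s["eef_pos"],s["tcp_rot"],s["ft_force"],s["width"],s["time_s"])
im={c:np.ascontiguousarray(manip.get_image(c)[:,:,::-1]) for c in("top","scene")}
for c in im:
    cv2.imwrite(f"pics/{c}2.png",im[c]);x,e=slabfit(c,im[c],[.541,-.018,np.radians(-5.3)]);print(c,x[:2],np.degrees(x[2]),e)
b=[cv2.resize(im["top"][140:240,200:340],(560,400)) ,cv2.resize(im["scene"][145:240,175:300],(560,426))]
cv2.imwrite("pics/b2.png",cv2.resize(np.vstack(b),None,fx=.7,fy=.7))
E
```

```text
[ 0.5245008  -0.11729473  0.20890188] [-1.79848519e+02 -2.94692308e-02  8.46858312e+01] [-0.20232287 -0.19841582  0.11284763] 0.039959599127958954 8.15
top [ 0.53769439 -0.02065268] -1.764020652936982 46.44158935546875
scene [ 0.53441366 -0.02006243] -5.161315197712049 27.188730239868164
```

View pics/b2.png

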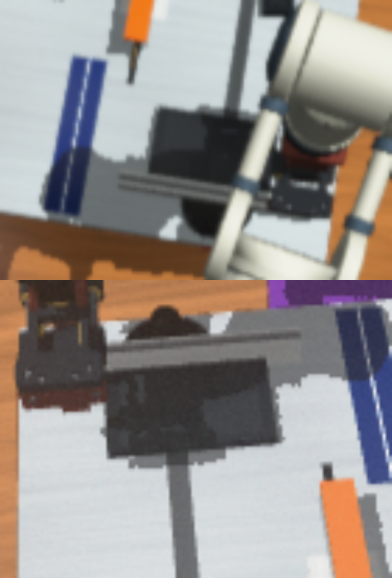

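Slab end and trailing face look square and flush to the fence (its near edge runs along it, crop (110,360)–(270,355)). I'll lower behind the trailing end and push along.

Emit:
{"method": "send_rows", "body": {
  "deltas": [
    [[0,0.08,0],0],
    [[0,0,0.4],0],
    [[0,0,0.4],0],
    [[0,0,0.27],0],
    [[0,0,0.1],0],
    [[0.15,0,0],0],
    [[0.1,0,0],0],
    [[0.08,0,0],0]
  ]
}}

```text
time_s: 9.05
eef_pos: [0.5298, -0.1044, 0.1636]
tcp_rot: [179.9, 0.0, 84.7]
ft_force: [-0.1, -0.6, -0.7]
width: 0.0401
grip_force: 0.7
```

Emit:
{"method": "send_rows", "body": {
  "deltas": [
    [[0.1,0,0],0],
    [[0.1,0,0],0],
    [[0.1,0,0],0],
    [[0.1,0,0],0],
    [[0.1,0,0],0],
    [[0.1,0,0],0],
    [[0.1,0,0],0],
    [[0.1,0,0],0]
  ]
}}

```text
time_s: 9.85
eef_pos: [0.5326, -0.0725, 0.1629]
tcp_rot: [180.0, 0.0, 84.7]
ft_force: [0.1, -2.9, 2.3]
width: 0.0405
grip_force: 1.6
```

Emit:
{"method": "send_rows", "body": {
  "deltas": [
    [[0.1,0,0],0],
    [[0.1,0,0],0],
    [[0.1,0,0],0],
    [[0.1,0,0],0],
    [[0.1,0,0],0],
    [[0.1,0,0],0],
    [[0.1,0,0],0],
    [[0.1,0,0],0]
  ]
}}

```text
time_s: 10.65
eef_pos: [0.5355, -0.0405, 0.1628]
tcp_rot: [-180.0, -0.0, 84.7]
ft_force: [0.1, -2.7, 2.4]
width: 0.0397
grip_force: 1.6
```

```bash
cat > look.py <<'E'
from h import *
import sys
n=sys.argv[1]
s=manip.get_state();print(s["eef_pos"],s["tcp_rot"],s["ft_force"],s["time_s"])
im={c:np.ascontiguousarray(manip.get_image(c)[:,:,::-1]) for c in("top","scene")}
for c in im:
    cv2.imwrite(f"pics/{c}{n}.png",im[c]);x,e=slabfit(c,im[c],[.541,.055,np.radians(-5.3)]);print(c,x[:2],np.degrees(x[2]),e,"end",x[:2]+rot(x[2])@[0,.075])
b=[cv2.resize(im["top"][140:235,200:320],(600,475),interpolation=2) ,cv2.resize(im["scene"][150:220,210:330],(600,350),interpolation=2)]
cv2.imwrite(f"pics/b{n}.png",cv2.resize(np.vstack(b),None,fx=.7,fy=.7))
E
python3 look.py 3
```

```text
[ 0.53546977 -0.04054903  0.16281165] [-1.79993942e+02 -2.33018376e-03  8.46803324e+01] [ 0.09717248 -2.68638275  2.40079225] 10.65
top [0.54466389 0.04010945] -0.5685142542243723 64.5783920288086 end [0.54540807 0.11510576]
scene [0.54137187 0.0575584 ] -4.220834158657496 49.66966247558594 end [0.54689193 0.13235498]
```

View pics/b3.png

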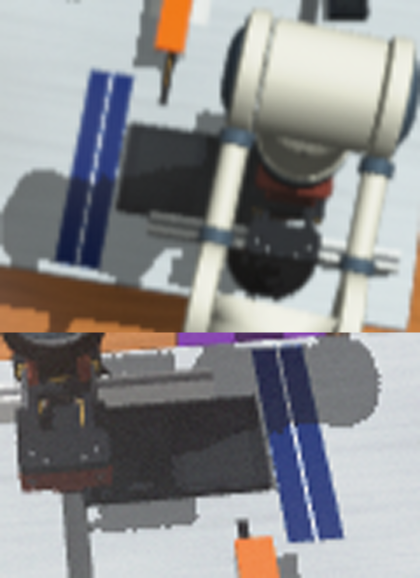

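```bash
cat > e.py <<'E'
from h import *
for c in I: print(c,"C",-I[c]["R"].T@I[c]["t"])
a=np.radians(-5.3);S=lambda P:(P-[.629,.0535])@rot(a)*1000
im={c:cv2.imread(f"pics/{c}0.png") for c in I}
# white-line centre: brightest ridge between the dye strips, row by row
for c,rows in(("top",range(164,212)),("scene",range(158,206))):
    g=im[c][:,:,2].astype(float);P=[]
    q,_,_=mark(c,im[c]);
    for r in rows:
        y=np.linspace(-.012,.012,200);k=back(c,[[0,r]],.14)
        uv=[]
        us=np.arange(215,245) if c=="top" else np.arange(275,312)
        W=back(c,np.c_[us,np.full(len(us),r)].astype(float),.14);s=S(W)
        m=np.abs(s[:,1]-S(q[None])[0,1])<9
        w=np.clip(g[r,us[m]]-g[r,us[m]].min()-15,0,None)
        if w.sum()>0:P.append((s[m]*w[:,None]).sum(0)/w.sum())
    P=np.array(P);print(c,"line saw y",P[:,1].mean(),P[:,1].std(),"slope deg",np.degrees(np.polyfit(P[:,0],P[:,1],1)[0]),"dye",S(q[None]))
E
python3 - <<'E'
exec(open('e.py').read())
f=lambda p:np.array([[200+(x+.5)/3.5-.5,140+(y+.5)/3.5-.5] for x,y in p])
g=lambda p:np.array([[210+(x+.5)/3.5-.5,150+(y-332.5+.5)/3.5-.5] for x,y in p])
print("top edge",S(back("top",f([(128,128),(117,208)]),.152)))
print("scene edge",S(back("scene",g([(250,398),(270,490)]),.152)))
E
```

```text
scene C [ 1.17289772 -0.09515901  1.02713749]
top C [0.25717604 0.02941482 1.39972283]
top line saw y 86.53085121720267 0.4432602675906706 slope deg 0.08845749069513795 dye [[-95.56560654  86.43430407]]
scene line saw y 88.35753586012129 0.23993075562178362 slope deg 0.06929760492370018 dye [[-86.88148579  88.13529305]]
top edge [[ -47.95072615   59.3832826 ]
 [-129.04902573   55.90567161]]
scene edge [[-128.02618124   55.40286623]
 [ -34.58846451   57.69795446]]
```

Emit:
{"method": "send_rows", "body": {
  "deltas": [
    [[0.1,0,0],0],
    [[0.1,0,0],0],
    [[0.1,0,0],0],
    [[0.1,0,0],0],
    [[0.1,0,0],0],
    [[0.1,0,0],0],
    [[0.05,0,0],0],
    [[0,0,0],0]
  ]
}}

```text
time_s: 11.55
eef_pos: [0.5379, -0.0143, 0.1627]
tcp_rot: [-180.0, -0.0, 84.7]
ft_force: [0.3, 0.3, -0.7]
width: 0.0399
grip_force: 0.0
```

Emit:
{"method": "send_rows", "body": {
  "deltas": [
    [[-0.3,0,0],0],
    [[-0.6,0,-0.3],0],
    [[-0.7,0,-0.6],0],
    [[-0.9,0,-0.3],0],
    [[-0.9,0,0],0],
    [[-0.9,0,0],0],
    [[-0.9,0,0],0],
    [[0,0,0],0]
  ]
}}

```text
time_s: 12.35
eef_pos: [0.5174, -0.2266, 0.2105]
tcp_rot: [-180.0, 0.1, 84.4]
ft_force: [0.1, 0.2, -0.0]
width: 0.0404
grip_force: 0.0
```

```bash
python3 look.py 4; python3 - <<'E'
from h import *
a=np.radians(-5.3)
im={c:cv2.imread(f"pics/{c}4.png") for c in I}
A=cv2.resize(im["top"][160:210,210:290],(800,500),interpolation=cv2.INTER_CUBIC)
cv2.imwrite("pics/t4c.png",A)
cv2.imwrite("pics/s4c.png",cv2.resize(im["scene"][160:215,230:310],(800,550),interpolation=cv2.INTER_CUBIC))
E
```

```text
[ 0.51737082 -0.22660269  0.21047175] [-1.79963914e+02  7.11332964e-02  8.43843339e+01] [ 0.0759697   0.16485716 -0.04658824] 12.35
top [0.5438207  0.07127885] -5.837427575764994 35.72168731689453 end [0.55144866 0.14588994]
scene [0.54288915 0.07283718] -5.552048441053502 33.78499984741211 end [0.55014539 0.14748533]
```

View pics/t4c.png

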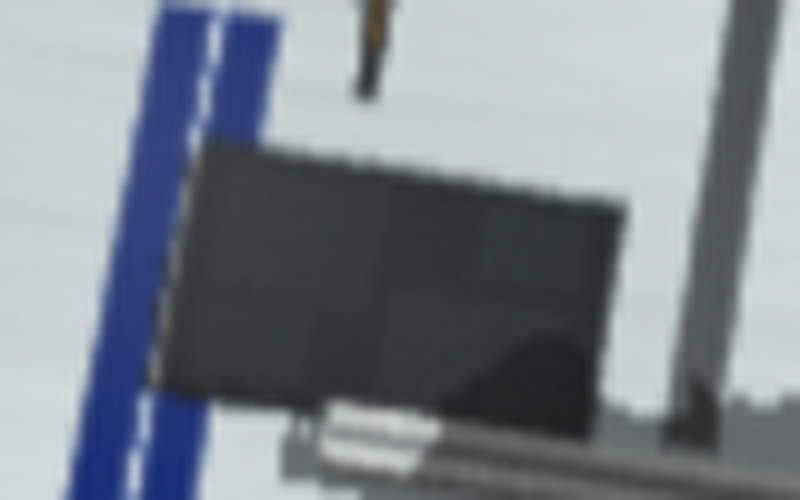

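View pics/s4c.png

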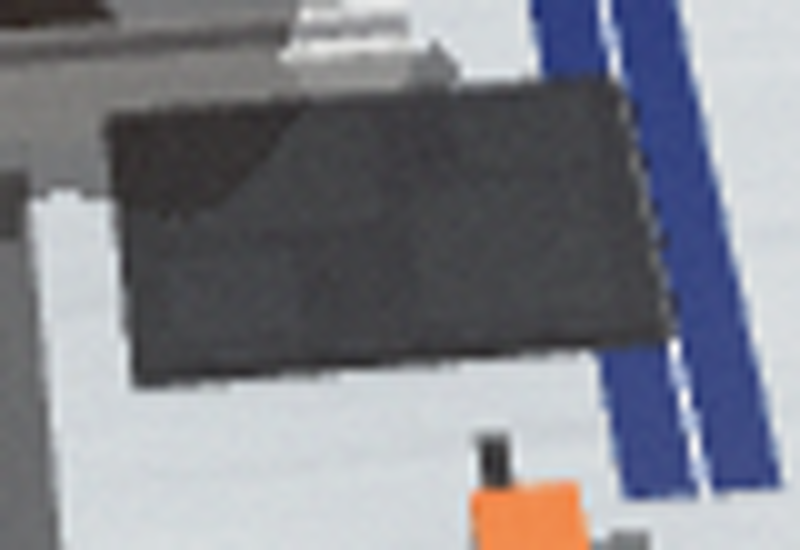

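```bash
cat > prof.py <<'E'
from h import *
import sys
a=np.radians(-5.25);S=lambda P:(P-[.629,.0535])@rot(a)*1000
v,u=np.mgrid[:384,:512];uv=np.c_[u.ravel(),v.ravel()].astype(float)
for c in I:
    s=S(back(c,uv,.14));t=S(back(c,uv,.152))
    print(c,"shift of slab top on deck plane",(s[:,1]-t[:,1])[(abs(s[:,0]+85)<5)&(abs(s[:,1]-88)<3)].mean())
    ims=[cv2.imread(f"pics/{c}{n}.png").reshape(-1,3).astype(float) for n in("0",sys.argv[1])]
    for lo,hi in((-118,-85),(-85,-52)):
        out=[]
        for y in np.arange(76,102,1.):
            m=(abs(s[:,1]-y)<.75)&(s[:,0]>lo)&(s[:,0]<hi)
            out.append((int(y),*[int(k) for i in ims for k in i[m][:,[2,0]].mean(0)]))
        print(lo,hi,*out)
E
python3 prof.py 4
```

```text
scene shift of slab top on deck plane 2.5222740050979735
-118 -85 (76, 58, 131, 67, 71) (77, 58, 131, 65, 71) (78, 59, 132, 65, 69) (79, 59, 133, 63, 67) (80, 60, 133, 62, 67) (81, 59, 131, 63, 68) (82, 60, 132, 65, 69) (83, 58, 132, 64, 68) (84, 59, 132, 63, 67) (85, 64, 132, 64, 69) (86, 79, 140, 64, 69) (87, 145, 193, 72, 77) (88, 223, 235, 99, 101) (89, 205, 228, 95, 107) (90, 151, 201, 93, 116) (91, 82, 150, 62, 95) (92, 59, 132, 52, 117) (93, 59, 132, 53, 129) (94, 60, 133, 53, 129) (95, 58, 130, 56, 131) (96, 58, 131, 56, 132) (97, 60, 133, 55, 130) (98, 59, 132, 55, 129) (99, 59, 132, 54, 129) (100, 59, 132, 53, 129) (101, 59, 131, 55, 130)
-85 -52 (76, 59, 132, 67, 71) (77, 61, 132, 66, 70) (78, 61, 132, 66, 70) (79, 61, 132, 66, 69) (80, 59, 132, 66, 70) (81, 61, 133, 68, 71) (82, 61, 133, 67, 71) (83, 61, 132, 68, 71) (84, 62, 134, 66, 69) (85, 64, 134, 66, 70) (86, 85, 151, 67, 72) (87, 149, 198, 72, 78) (88, 206, 227, 91, 95) (89, 205, 227, 91, 104) (90, 143, 196, 89, 116) (91, 69, 140, 58, 102) (92, 61, 132, 55, 101) (93, 62, 133, 57, 124) (94, 61, 133, 58, 131) (95, 62
[... 713 characters left out ...]
3) (98, 47, 126, 43, 122) (99, 49, 126, 45, 123) (100, 50, 126, 47, 123) (101, 48, 126, 44, 123)
-85 -52 (76, 52, 127, 58, 63) (77, 52, 127, 58, 63) (78, 53, 127, 59, 64) (79, 53, 127, 58, 63) (80, 54, 129, 58, 64) (81, 60, 133, 60, 66) (82, 75, 140, 63, 68) (83, 81, 144, 67, 72) (84, 92, 158, 74, 81) (85, 116, 174, 78, 86) (86, 170, 205, 99, 110) (87, 166, 203, 100, 117) (88, 126, 181, 82, 112) (89, 101, 165, 72, 119) (90, 88, 147, 62, 119) (91, 81, 144, 60, 124) (92, 63, 135, 55, 124) (93, 57, 130, 52, 124) (94, 56, 129, 51, 124) (95, 55, 128, 51, 125) (96, 55, 128, 51, 125) (97, 54, 128, 51, 125) (98, 55, 128, 51, 125) (99, 56, 128, 52, 125) (100, 55, 128, 52, 125) (101, 55, 127, 52, 125)
```

Emit:
{"method": "send_rows", "body": {
  "deltas": [
    [[0.8,0,0],0],
    [[0.9,0,0],0],
    [[0.9,0,0],0],
    [[0.9,0,0],0],
    [[0.8,0,0.5],0],
    [[0.3,0,0.5],0],
    [[0,0,0.2],0],
    [[0,0,0],0]
  ]
}}

```text
time_s: 13.25
eef_pos: [0.5349, -0.0383, 0.1616]
tcp_rot: [-179.9, 0.0, 84.8]
ft_force: [0.7, 0.2, -0.8]
width: 0.0399
grip_force: 0.0
```

```bash
cat > st.py <<'E'
from station import manip
import numpy as np
s=manip.get_state();a=np.radians(-5.3)
d=s["eef_pos"][:2]-[.629,.0535];print(s["time_s"],s["eef_pos"],s["tcp_rot"],"saw mm",1000*d@np.array([[np.cos(a),-np.sin(a)],[np.sin(a),np.cos(a)]]),s["ft_force"],s["moment"])
d=np.array([.5379,-.0143])-[.629,.0535];print("last contact",1000*d@np.array([[np.cos(a),-np.sin(a)],[np.sin(a),np.cos(a)]]))
E
python3 st.py
```

```text
13.25 [ 0.53489843 -0.03830086  0.16156683] [-1.79858133e+02  5.09906531e-03  8.47742530e+01] saw mm [ -85.21956302 -100.10060106] [ 0.68241313  0.16523881 -0.77333236] [-0.049269   -0.07400292 -0.03213931]
last contact [-84.44779418 -75.92509505]
```

Emit:
{"method": "send_rows", "body": {
  "deltas": [
    [[0.2,0,0],0],
    [[0.2,0,0],0],
    [[0.1,0,0],0],
    [[0.05,0,0],0],
    [[0.04,0,0],0],
    [[0.03,0,0],0],
    [[0.022,0,0],0],
    [[0,0,0],0]
  ]
}}

```text
time_s: 14.05
eef_pos: [0.538, -0.0137, 0.163]
tcp_rot: [180.0, 0.0, 84.7]
ft_force: [-0.8, -1.1, 1.0]
width: 0.04
grip_force: 1.0
```

```bash
python3 st.py
```

```text
14.05 [ 0.53803647 -0.01371888  0.16295369] [1.79993251e+02 3.93839426e-02 8.46601968e+01] saw mm [-84.36558333 -75.33385667] [-0.8336456  -1.14195224  0.99490691] [-0.41633465  0.02173149  0.01690079]
last contact [-84.44779418 -75.92509505]
```

Emit:
{"method": "send_rows", "body": {
  "deltas": [
    [[0.013,0,0],0],
    [[0.012,0,0],0],
    [[0,0,0],0],
    [[-0.2,0,0],0],
    [[-0.3,0,0],0],
    [[0,0,-0.6],0],
    [[0,0,-0.6],0],
    [[0,0,0],1]
  ]
}}

```text
time_s: 14.85
eef_pos: [0.5373, -0.0332, 0.2148]
tcp_rot: [179.7, -0.1, 76.6]
ft_force: [-0.2, -0.2, 0.3]
width: 0.0401
grip_force: 0.0
```

Emit:
{"method": "send_rows", "body": {
  "deltas": [
    [[0,0,0],1],
    [[0,0,0],1],
    [[0,0,0],1],
    [[0,0,0],1],
    [[0,0,0],1],
    [[0,0,0],1],
    [[0,0,0],1],
    [[0,0,0],1]
  ],
  "fingers": 87
}}

```text
time_s: 15.65
eef_pos: [0.5362, -0.033, 0.2106]
tcp_rot: [-180.0, 0.0, 12.3]
ft_force: [0.4, -0.2, 0.1]
width: 0.087
grip_force: 0.0
```

Emit:
{"method": "send_rows", "body": {
  "deltas": [
    [[0,0,0],1],
    [[0,0,0],1],
    [[0,0,0],0.25],
    [[0.4,-0.64,0],0],
    [[0.4,-0.64,0],0],
    [[0.4,-0.64,0],0],
    [[0.4,-0.64,0],0],
    [[0,0,0],0]
  ]
}}

```text
time_s: 16.45
eef_pos: [0.6105, 0.0656, 0.2094]
tcp_rot: [-179.9, 0.1, -5.2]
ft_force: [-0.5, -0.0, -0.6]
width: 0.0867
grip_force: 0.0
```

```bash
python3 st.py
```

```text
16.45 [0.61046866 0.0656046  0.20944002] [-1.79939446e+02  9.47131461e-02 -5.16428999e+00] saw mm [-19.57021898  10.34110243] [-0.53198044 -0.0225478  -0.57771843] [0.07403178 0.03670189 0.01626812]
last contact [-84.44779418 -75.92509505]
```

Lower 47 mm, then press gently; flush TCP saw x was −32.

Emit:
{"method": "send_rows", "body": {
  "deltas": [
    [[0,0,0.4],0],
    [[0,0,0.4],0],
    [[0,0,0.3],0],
    [[0,0,0.07],0],
    [[0,0,0],0],
    [[-0.1,0,0],0],
    [[-0.08,0,0],0],
    [[-0.04,0,0],0]
  ]
}}

```text
time_s: 17.25
eef_pos: [0.6007, 0.0646, 0.165]
tcp_rot: [-180.0, -0.1, -5.3]
ft_force: [-0.5, -0.6, 0.5]
width: 0.0869
grip_force: 0.0
```

Emit:
{"method": "send_rows", "body": {
  "deltas": [
    [[-0.025,0,0],0],
    [[-0.025,0,0],0],
    [[0,0,0],0]
  ]
}}

```text
time_s: 17.55
eef_pos: [0.5987, 0.0648, 0.1642]
tcp_rot: [-180.0, -0.0, -5.3]
ft_force: [-0.2, -0.1, -0.2]
width: 0.0869
grip_force: 0.0
```

```bash
python3 st.py
```

```text
17.55 [0.59871557 0.06482576 0.1641758 ] [-1.79997858e+02 -1.32248110e-02 -5.31348985e+00] saw mm [-31.20112691   8.47995129] [-0.21883533 -0.13561585 -0.18055535] [ 0.02954222 -0.00351045 -0.03957524]
last contact [-84.44779418 -75.92509505]
```

Emit:
{"method": "send_rows", "body": {
  "deltas": [
    [[-0.02,0,0],0],
    [[-0.02,0,0],0],
    [[-0.02,0,0],0]
  ]
}}

```text
time_s: 17.85
eef_pos: [0.598, 0.065, 0.1644]
tcp_rot: [-180.0, -0.3, -5.3]
ft_force: [8.4, 1.2, -2.0]
width: 0.0872
grip_force: 4.7
```

Emit:
{"method": "send_rows", "body": {
  "deltas": [
    [[-0.02,0,0],0],
    [[0,0,0],0]
  ]
}}

```text
time_s: 18.05
eef_pos: [0.5979, 0.065, 0.1648]
tcp_rot: [-180.0, -0.4, -5.3]
ft_force: [10.1, -0.3, -1.9]
width: 0.087
grip_force: 5.1
```

```bash
python3 st.py
```

```text
18.05 [0.59791046 0.0649871  0.16480222] [-179.9660144    -0.38256831   -5.31056974] saw mm [-32.0176919    8.56623145] [10.14533065 -0.28324434 -1.94613959] [-0.01785871 -1.9120288   0.2578992 ]
last contact [-84.44779418 -75.92509505]
```

Emit:
{"method": "send_rows", "body": {
  "deltas": [
    [[0.06,0,0],0],
    [[0.25,0,0],0],
    [[0,0,-0.6],0],
    [[0,0,-0.6],0],
    [[0,0.6,-0.6],0],
    [[0,0.9,-0.3],0],
    [[0,0.9,0],0],
    [[0,0.9,0],0]
  ]
}}

```text
time_s: 18.85
eef_pos: [0.5959, -0.0688, 0.2486]
tcp_rot: [180.0, -0.0, -5.3]
ft_force: [0.7, 0.6, 0.1]
width: 0.0873
grip_force: 0.0
```

Emit:
{"method": "send_rows", "body": {
  "deltas": [
    [[0,0.9,0],0],
    [[0,0.9,0],0],
    [[0,0.9,0],0],
    [[0,0,0],0],
    [[0,0,0],0]
  ]
}}

```text
time_s: 19.35
eef_pos: [0.5856, -0.1757, 0.2475]
tcp_rot: [-180.0, 0.1, -5.4]
ft_force: [-0.2, 0.9, -0.1]
width: 0.0869
grip_force: 0.0
```

```bash
python3 look.py 5; python3 prof.py 5; python3 - <<'E'
from h import *
im={c:cv2.imread(f"pics/{c}5.png") for c in I}
A=cv2.resize(im["top"][110:220,190:300],(550,550),interpolation=cv2.INTER_CUBIC)
cv2.imwrite("pics/t5c.png",A)
E
```

```text
[ 0.58559211 -0.17572653  0.24752022] [-1.79957154e+02  6.97948444e-02 -5.42307724e+00] [-0.23424754  0.94510102 -0.12438961] 19.35
top [0.5440457  0.07165834] -3.785635352301349 39.61376953125 end [0.54899748 0.1464947 ]
scene [0.54288329 0.07349252] -5.177347225024987 36.459815979003906 end [0.5496512  0.14818653]
scene shift of slab top on deck plane 2.5222740050979735
-118 -85 (76, 58, 131, 58, 59) (77, 58, 131, 56, 58) (78, 59, 132, 53, 54) (79, 59, 133, 58, 60) (80, 60, 133, 59, 62) (81, 59, 131, 59, 62) (82, 60, 132, 60, 64) (83, 58, 132, 60, 64) (84, 59, 132, 62, 65) (85, 64, 132, 63, 67) (86, 79, 140, 63, 67) (87, 145, 193, 62, 66) (88, 223, 235, 64, 69) (89, 205, 228, 66, 74) (90, 151, 201, 57, 73) (91, 82, 150, 51, 76) (92, 59, 132, 49, 84) (93, 59, 132, 51, 100) (94, 60, 133, 53, 111) (95, 58, 130, 54, 130) (96, 58, 131, 52, 128) (97, 60, 133, 54, 130) (98, 59, 132, 54, 130) (99, 59, 132, 54, 130) (100, 59, 132, 56, 130) (101, 59, 131, 54, 129)
-85 -52 (76, 59, 132, 70, 74) (77, 61, 132, 68, 71) (78, 61, 132, 67, 71) (79, 61, 132, 67, 71) (80, 59, 132, 67, 71) (81, 61, 13
[... 1012 characters left out ...]
 45, 123) (98, 47, 126, 44, 122) (99, 49, 126, 45, 123) (100, 50, 126, 46, 123) (101, 48, 126, 44, 123)
-85 -52 (76, 52, 127, 58, 63) (77, 52, 127, 58, 64) (78, 53, 127, 58, 64) (79, 53, 127, 57, 63) (80, 54, 129, 58, 64) (81, 60, 133, 58, 64) (82, 75, 140, 58, 63) (83, 81, 144, 58, 64) (84, 92, 158, 59, 66) (85, 116, 174, 60, 68) (86, 170, 205, 62, 72) (87, 166, 203, 65, 79) (88, 126, 181, 61, 83) (89, 101, 165, 57, 84) (90, 88, 147, 51, 87) (91, 81, 144, 52, 97) (92, 63, 135, 51, 114) (93, 57, 130, 50, 119) (94, 56, 129, 50, 119) (95, 55, 128, 51, 122) (96, 55, 128, 51, 125) (97, 54, 128, 50, 124) (98, 55, 128, 51, 124) (99, 56, 128, 51, 125) (100, 55, 128, 51, 125) (101, 55, 127, 51, 125)
```

View pics/t5c.png

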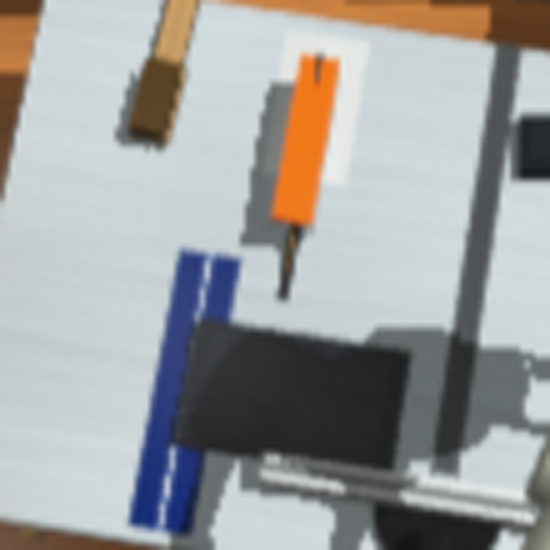

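The top crop shows the slab's leading end on the white line, about (205,320)–(175,445), and its near edge flush along the fence. The brush, the offcut and the blade area are undisturbed. I estimate it's within about 1 mm of the line, so I'm handing in.

```bash
python3 -c "
from station import manip
print(manip.sign_off())"
```

```text
the job is handed in; nothing more can be done
None
```

I pushed the slab flush against the fence and slid it along until its leading end met the scribed line, within about 1 mm by the camera images. It is lying flat, the gripper is clear of it, and the job is handed in (the hand-in gave no verdict).

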